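# Make the bread guillotine safe

### The job

Make the bread cutter safe for the night, pushing with one fingertip: gently push the blade arm down by its wooden handle until it rests fully on its block, then push the little swivel catch round by its peg until it lies square across the top of the lowered arm, against its stop. Do not pinch or lift anything, never touch the bare blade, do not drag the cutter about, and leave everything else on the table where it is.

Things in the scene. Friction and masses are not known exactly. Their poses are not given: they have to be found in the camera images.
- cutter: Bread cutter: beech board 365 x 180 mm, top at 35, loose on rubber feet, about 4 kg. Origin on the table, on the mid-line (blade slot), 25 mm in from the handle end. x runs along the slot to the pivot end, y to the catch post's side, z up. Handle end nearest. In mm: rest block (firm, rubber-topped) at x -10, top 59; catch post at x 5, y 45; portion stop plate 78 tall at y 88, x 25 to 285.
- handle: Dark wooden grip, 122 mm long, 30 mm thick, on the blade arm's free end. Origin: its centre, 405 mm from the arm's level pivot bolt, which is at cutter x = 310, y = 0, z = 70 mm; its x axis points along the arm to the pivot. Starts 0.22 to 0.34 m up; arm fully down = level, this centre 70 mm above the table at cutter x = -95 mm. Stiff pivot: it stays where left and needs some 3 N to push down.
- blade: The bare blade: a steel strip 250 mm long and 40 mm deep hanging under the blade arm (a steel bar 12 mm wide, 22 mm high, top 81 mm above the table when down), from 30 to 280 mm from the pivot bolt. Origin on the arm's centre line at the blade's handle end, 125 mm from the handle's centre; x along the arm to the pivot. It goes down into the board's slot. Not to be touched.
- catch (a joint): Angle of the swivel catch about its upright post, rad: 0 = its bar lies parallel to the arm and points to the pivot end; negative = it is swung outwards, away from the arm; +1.571 = square across the top of the arm, against its stop (safe position). Growing values are clockwise seen from above. Light friction, about 1 N at the peg; it stays where it is left.
- catch_pivot (a point): On the catch's upright axis, 90 mm above the table (the underside of its bar). The bar is a steel strip 6 mm thick and 14 mm wide reaching 82 mm out from the axis; when closed it passes 9 mm above the lowered arm.
- catch_peg: Finger peg standing up near the free end of the catch's bar: a steel pin 10 mm thick, 75 mm from the catch's axis, from 96 to 127 mm above the table. Origin in its middle, 109.5 mm above the table; its x axis points along the bar, away from the catch's axis.
- half_baguette: Half a baguette lying flat, 230 mm long, 65 mm thick. Bystander; origin centre of its underside.
- jam_jar: Jar of dark jam with brass lid, 67 mm wide, 96 mm tall, beside the cutter. Bystander; origin centre of its underside.
- honey_jar: Jar of honey with brass lid, 67 mm wide, 96 mm tall, beside the cutter. Bystander; origin centre of its underside.
- truffle_tray: White tray 200 x 140 mm with twelve chocolate truffles, 37 mm tall. Bystander; origin centre of its underside.
- crumb_brush: Flat wooden-handled brush for crumbs, about 200 mm long, lying beside the cutter. Bystander.
- coffee_can: Steel coffee can, 84 mm wide, 130 mm tall. Bystander; origin centre of its underside.

How it is judged:
By the outcome, as a careful person would: the job done as asked, in the order asked, and still so for the second after the job is handed in, with the robot touching nothing.
It also fails if it takes over 56 s, if anything falls off the work surface, if the arm or the gripper's body presses on something with over 40 N, if the wrist force passes 120 N, or if a joint passes its speed limit or range.

### The arm

A 6-joint arm with a two-finger parallel gripper is mounted at the origin on the work surface. World frame = base frame: x ahead of the robot, y to its left, z up, the work surface at z = 0. Lengths are in m, angles in degrees, forces in N, time in s.
With the tool pointing down it reaches from about 0.25 to 0.725 m from the base axis. Payload 9.7 kg.
Tool frame: the origin (TCP) lies midway between the tips of the shut fingers; the grasp point (between the pads) lies 19 mm behind it (bot.hold_point_z is the distance from the TCP to the grasp point, in m); z points along the fingers, y is the line along which they close (so a half turn about z gives the same grasp; the last joint's range is limited). The gripper opens to 85 mm and grips with 20 to 120 N. Pads are 22 mm wide; open, the fingers measure 114 mm over their backs; the gripper's body (76 mm by 85 mm) begins 54 mm behind the grasp point. The pads swing forward as they close: fully open they stand 13 mm farther back than shut.
Start: joints at [-74.828, 4.979, 10.078, 95.1, 0, 90], TCP at [0.144, -0.531, 0.231] pointing down, gripper open.
Joint ranges: [-179.16, 179.16], [-48.56, 103.87], [-65.8, 70.77], [-126.05, 130.52], [-82.76, 87.17], [-180, 180]. Speed limits (degrees/s): [127.2, 127.2, 147.25, 180, 180, 180].

### API

Orientations are given as [roll, pitch, yaw] about the fixed x, y, z axes, in that order (R = Rz(yaw) Ry(pitch) Rx(roll)).
In Python, from workcell import bot gives the robot as it stands.
- The arm moves only by the tool play_rows, never from a script. Its argument "steps" is a list that holds one entry, the list of rows, each a list of 4 numbers: the shift along the tool's x, y, z in m, then the turn about the tool's z in rad. In form: [[[tx, ty, tz, yaw], ...]]. A call has exactly 5 rows; each row shifts and turns the commanded pose from where the row before left it, along the tool's axes as they then stand; what a row does not reach is not made up. A row lasts 1/12 s, in which the tool goes at most 41.7 mm and 7.16 degrees, less where a joint would pass 70% of its speed; a pose out of reach is approached as far as the arm can. A call is refused whole if a number of a shift passes 0.0417 or a number of a turn 0.125, either way. A call with a gripper value outside its range is refused whole. "gripper" is the finger opening in m, from 0 to 0.0854, set as the call begins (left out, the last holds). The fingers move at their own pace and stop on an object; "squeeze" is the grip in N (left out, the last holds). Time passes only in rows, so rows that do not move let the fingers close, or fill a call up. It gives the time, the measured TCP pose, the force, the opening and the grip force at its end, in the units of the state.
- bot.get_obs(): the state, without advancing time (a new reading comes with each control period).
- bot.camera(name): name is "scene" or "top"; returns a dict with "img" (400x640x3 uint8, blue, green, red), "vfov" (degrees; the focal length in pixels is half the picture's height over the tangent of half this angle, whatever the lens; pixels are square), "cx", "cy" (the principal point, pixels), "xyz" and "attitude" of the camera in the world. Camera axes: x right, y down, z forward; pixel columns grow to the right and rows downward; lengths in m; the calibration is good to about 2 mm. A picture is of the moment at which its call begins. There is no depth.
- bot.job_done(): hands the job in; it is judged then, once.
The state is a dict: "time": time; "q": joint angles; "qd": joint speeds; "joint_efforts": joint torques, N m; "ee_pos": TCP position; "tcp_rot": TCP orientation; "wrist_force": force on the tool from outside, world axes, zero at the start; "torque": the same for the moment, N m; "opening": finger opening in m; "grasp_force": force on a finger pad.
Only numpy, scipy, OpenCV 4.12 (cv2) and the standard library are available. Lean on these libraries where they do the work, as an engineer would, in place of code of your own. Each camera call takes 0.05 s, during which the arm holds its last target. There are 200 camera calls.

## Working session

There is one attempt and no reset: what is moved stays moved. The work goes in short steps, Python scripts to look and compute and a tool call to move; the robot and the scene stay as the last step left them, time stands still between calls to the robot, and variables do not carry over. Pictures are saved under pics/ and viewed, at most 10 in all, crops included, and the job is handed in when it is done.

Besides the shell and the picture viewer there is one more tool, called after "Emit:" by a JSON object that holds its "op" and its "data". play_rows: Moves the arm, as the interface text tells. Its arguments: {"type":"object","properties":{"steps":{"type":"array","items":{"type":"array","items":{"type":"array","items":{"type":"number"}}}},"gripper":{"type":"number"},"squeeze":{"type":"number"}},"required":["steps"]}

```bash
mkdir -p pics; ls; python3 - <<'E'
from workcell import bot
import cv2
for n in("scene","top"):
    c=bot.camera(n); cv2.imwrite(f"pics/{n}0.png",c["img"]); print(n,{k:v for k,v in c.items() if k!="img"})
print(bot.get_obs())
E
```

```text
pics
scene {'vfov': 51.931868002226025, 'cx': 322.4605763157057, 'cy': 202.6451678697811, 'xyz': array([1.30972232, 0.69208838, 1.01935229]), 'attitude': array([-133.59998898,   -0.89606283,  134.20334809])}
top {'vfov': 42.16030410331981, 'cx': 306.6564461631534, 'cy': 209.16966776736865, 'xyz': array([ 0.49279779, -0.00475645,  1.701479  ]), 'attitude': array([-177.30234077,    0.43287087,  -91.69102612])}
{'time': 0.1, 'q': array([-7.48274413e+01,  5.00906108e+00,  1.00406039e+01,  9.50994952e+01,
       -8.04282443e-04,  9.00014857e+01]), 'qd': array([ 0.00572763, -0.03412107,  0.18681504, -0.00979851,  0.03703734,
        0.04907501]), 'joint_efforts': array([-2.08456145e-04, -5.21558905e+01,  4.65653944e+01,  1.60364405e-02,
       -4.17957210e-05,  2.30668391e-06]), 'ee_pos': array([ 0.14389516, -0.53064177,  0.23065771]), 'tcp_rot': array([-1.79932048e+02,  8.06043870e-04,  1.51710740e+01]), 'wrist_force': array([-0.44500109,  0.81293632,  0.2648464 ]), 'torque': array([-0.01046345, -0.01108381, -0.02902897]), 'grasp_force': 0.0, 'opening': 0.08539986237948123}
```

View pics/scene0.png

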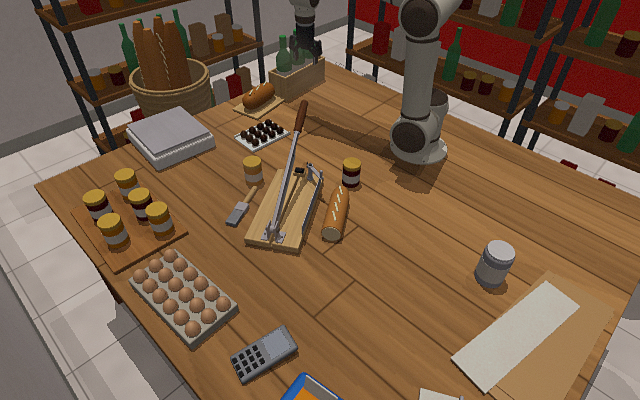

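View pics/top0.png

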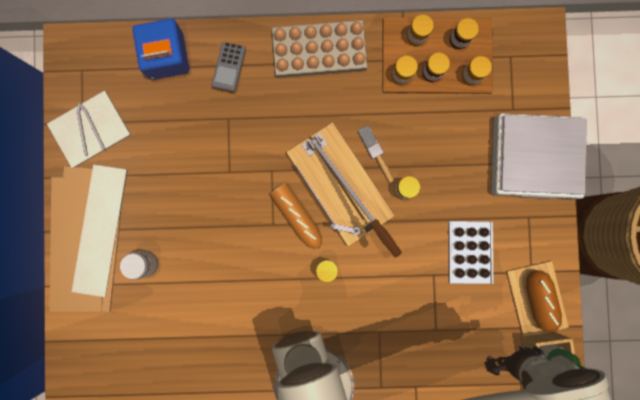

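The scene view shows the cutter with its arm raised, handle at about (300,115), and the catch near (300,172). In the top view the board runs from (325,135) to (370,235), the handle is at (385,238), and the catch is at (345,230). I'll zoom in on both.

```bash
python3 - <<'E'
import cv2
a=cv2.imread("pics/top0.png")[115:275,265:425]; b=cv2.imread("pics/scene0.png")[90:260,230:370]
cv2.imwrite("pics/tc.png",cv2.resize(a,(600,600),interpolation=cv2.INTER_CUBIC))
cv2.imwrite("pics/sc.png",cv2.resize(b,(490,595),interpolation=cv2.INTER_CUBIC))
E
```

```text
(no output)
```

View pics/tc.png

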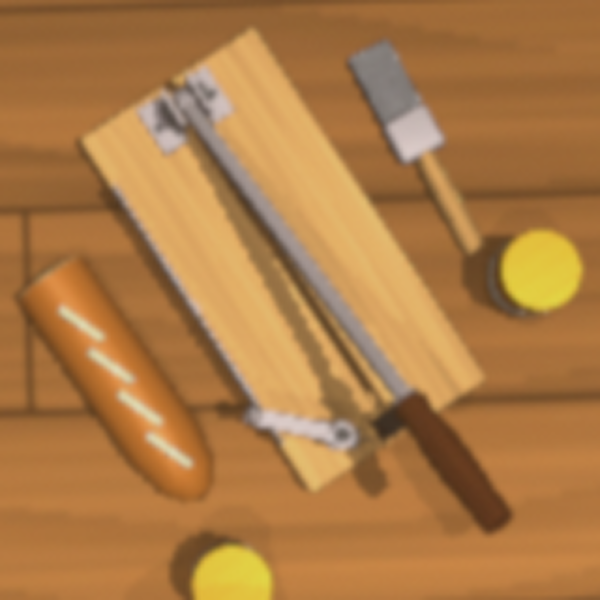

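View pics/sc.png

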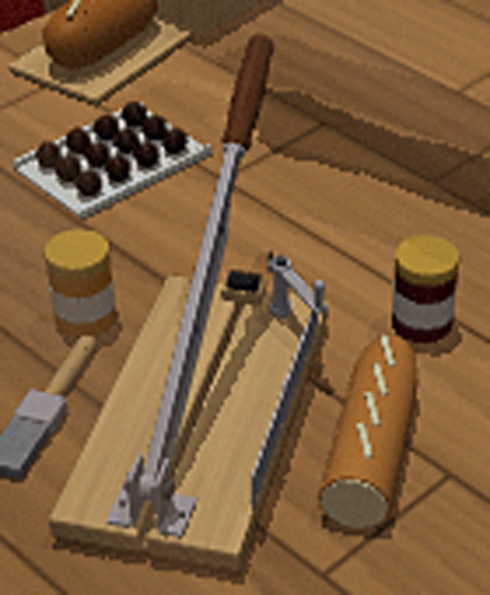

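Top crop: board corners are at (253,28), (82,140), (313,490) and (483,380). The catch axis is at (343,433) with its peg near (255,414), so it is swung outwards. The handle runs from (405,400) to (497,525). In the scene crop the handle runs from (237,145) to (262,38).

```bash
cat > h.py <<'E'
import numpy as np, cv2
from scipy.spatial.transform import Rotation as R
from workcell import bot
def ray(c,p):
    f=200/np.tan(np.radians(c["vfov"]/2))
    d=R.from_euler("xyz",c["attitude"],degrees=True).as_matrix()@np.array([(p[0]-c["cx"])/f,(p[1]-c["cy"])/f,1])
    return np.array(c["xyz"]),d/np.linalg.norm(d)
def plane(c,p,z):
    o,d=ray(c,p); return o+d*(z-o[2])/d[2]
def two(c1,p1,c2,p2):
    o1,d1=ray(c1,p1);o2,d2=ray(c2,p2)
    s=np.linalg.lstsq(np.c_[d1,-d2],o2-o1,rcond=None)[0]
    a,b=o1+s[0]*d1,o2+s[1]*d2
    return (a+b)/2,np.linalg.norm(a-b)
def proj(c,P):
    f=200/np.tan(np.radians(c["vfov"]/2))
    v=R.from_euler("xyz",c["attitude"],degrees=True).as_matrix().T@(np.array(P)-c["xyz"])
    return f*v[0]/v[2]+c["cx"],f*v[1]/v[2]+c["cy"]
E
python3 - <<'E'
from h import *
np.set_printoptions(precision=4,suppress=True)
t=bot.camera("top");s=bot.camera("scene")
T=lambda u,v:(265+u/3.75,115+v/3.75); S=lambda u,v:(230+u/3.5,90+v/3.5)
fr,fl,nl,nr=[plane(t,T(*p),.035)[:2] for p in((253,28),(82,140),(313,490),(483,380))]
print(fr,fl,nl,nr,[np.linalg.norm(a-b) for a,b in((fr,fl),(fl,nl),(nl,nr),(nr,fr))])
x=(fl+fr-nl-nr);x/=np.linalg.norm(x);y=np.array([-x[1],x[0]])
m=(fr+fl+nl+nr)/4
O=m-x*(.1825-.025)
print("O",O,"yaw",np.degrees(np.arctan2(x[1],x[0])))
np.save("cut.npy",np.r_[O,x])
C=lambda a,b,z:np.r_[O+x*a+y*b,z]
for n,P in (("bolt",C(.31,0,.07)),("catch ax",C(.005,.045,.096))):
    u,v=proj(t,P);print(n,P,((u-265)*3.75,(v-115)*3.75))
ax=plane(t,T(343,433),.099)[:2];pg=plane(t,T(255,414),.12)[:2]
d=pg-ax; print("axis",ax,"cutter",(ax-O)@x,(ax-O)@y,"peg",pg,np.linalg.norm(d),"ang",-np.degrees(np.arctan2(d@y,d@x)))
for a,b in(((497,525),(262,38)),((405,400),(237,145))):
    P,e=two(t,T(*a),s,S(*b)); q=P[:2]-O
    print(P,e,"cutter",q@x,q@y,np.degrees(np.arctan2(P[2]-.07,.31-q@x)),np.hypot(P[2]-.07,.31-q@x))
print(t["attitude"])
for k in range(-90,91,15): pass
E
```

```text
[ 0.8503 -0.0864] [0.7575 0.064 ] [ 0.4507 -0.1249] [ 0.5403 -0.2734] [np.float64(0.17673605231340725), np.float64(0.36028674166037483), np.float64(0.17342318562488687), np.float64(0.361993449240871)]
O [ 0.5152 -0.1871] yaw 31.364785446567495
bolt [ 0.7799 -0.0258  0.07  ] (np.float64(185.65463050521146), np.float64(103.88400828718282))
catch ax [ 0.496  -0.1461  0.096 ] (np.float64(342.30397027776064), np.float64(435.81222295172034))
axis [ 0.4983 -0.1465] cutter 0.006751224824063352 0.043480230031642676 peg [ 0.5158 -0.0738] 0.07479229433341007 ang -45.14332728669213
[ 0.4271 -0.2377  0.2885] 0.002548015433844089 cutter -0.10158039294950694 0.0026321510283094838 27.965174930913076 0.46599311320055337
[ 0.5194 -0.1802  0.2332] 0.005444341697740343 cutter 0.007254083737474616 0.003726279260513698 28.323362158784413 0.34391846918771013
[-177.3023    0.4329  -91.691 ]
```

Emit:
{"op": "play_rows", "data": {"steps": [[[0, 0, -0.012, -0.12], [0, 0, -0.012, -0.12], [0, 0, -0.012, -0.12], [0, 0, -0.012, -0.12], [0, 0, -0.012, -0.12]]], "gripper": 0}}

```text
time: 0.62
ee_pos: [0.1439, -0.5307, 0.2917]
tcp_rot: [-180.0, -0.0, 49.9]
wrist_force: [0.4, -0.2, -0.2]
opening: 0.0256
grasp_force: 0.0
```

Emit:
{"op": "play_rows", "data": {"steps": [[[0, 0, -0.01, -0.124], [0, 0, -0.01, -0.124], [0, 0, -0.01, -0.124], [0, 0, -0.01, -0.124], [0, 0, -0.01, -0.124]]]}}

```text
time: 1.03
ee_pos: [0.1439, -0.5308, 0.3416]
tcp_rot: [-180.0, -0.0, 85.4]
wrist_force: [-0.2, -0.5, 0.9]
opening: 0.0
grasp_force: 0.0
```

Emit:
{"op": "play_rows", "data": {"steps": [[[0, 0, -0.006, -0.124], [0, 0, -0.006, -0.124], [0, 0, -0.006, -0.124], [0, 0, -0.006, -0.124], [0, 0, -0.006, -0.124]]]}}

```text
time: 1.45
ee_pos: [0.1439, -0.5308, 0.3714]
tcp_rot: [180.0, -0.0, 120.9]
wrist_force: [-0.1, 0.7, 0.9]
opening: 0.0004
grasp_force: 0.0
```

```bash
cat >> h.py <<'E'
cu=np.load("cut.npy");O,X=cu[:2],cu[2:];Y=np.array([-X[1],X[0]])
def C(a,b,z): return np.r_[O+X*a+Y*b,z]
def shift(P):  # tool-frame shift from the present pose to world point P
    o=bot.get_obs(); return R.from_euler("xyz",o["tcp_rot"],degrees=True).inv().apply(np.array(P)-o["ee_pos"])
E
python3 - <<'E'
from h import *
o=bot.get_obs();print(o["ee_pos"],o["tcp_rot"],o["q"])
P=C(-.0406,.002,.36);print(P,shift(P))
E
```

```text
[ 0.1439303  -0.53082156  0.37139818] [ 1.79994894e+02 -1.99655527e-02  1.20945839e+02] [-7.48289609e+01  1.14200546e+01  3.35547111e+01  1.12155258e+02
 -5.14040748e-04 -1.57747991e+01]
[ 0.47947907 -0.2065501   0.36      ] [0.10556023 0.45453298 0.01147548]
```

Emit:
{"op": "play_rows", "data": {"steps": [[[0.007, 0.03, 0, 0], [0.007, 0.03, 0, 0], [0.007, 0.03, 0, 0], [0.007, 0.03, 0, 0], [0.007, 0.03, 0, 0]]]}}

```text
time: 1.87
ee_pos: [0.256, -0.4233, 0.3712]
tcp_rot: [180.0, -0.0, 120.6]
wrist_force: [0.7, 0.0, -0.2]
opening: 0.0001
grasp_force: 0.0
```

Emit:
{"op": "play_rows", "data": {"steps": [[[0.007, 0.03, 0, 0], [0.007, 0.03, 0, 0], [0.007, 0.03, 0, 0], [0.007, 0.03, 0, 0], [0.007, 0.03, 0, 0]]]}}

```text
time: 2.28
ee_pos: [0.3674, -0.3166, 0.3713]
tcp_rot: [-180.0, 0.0, 120.6]
wrist_force: [-0.7, -0.0, 0.0]
opening: -0.0001
grasp_force: 0.0
```

Emit:
{"op": "play_rows", "data": {"steps": [[[0.007, 0.03, 0, 0], [0.007, 0.03, 0, 0], [0.007, 0.03, 0, 0], [0.007, 0.03, 0, 0], [0.007, 0.03, 0, 0]]]}}

```text
time: 2.7
ee_pos: [0.4787, -0.2101, 0.3712]
tcp_rot: [-180.0, -0.0, 120.6]
wrist_force: [1.0, -1.2, 0.2]
opening: -0.0001
grasp_force: 0.0
```

```bash
python3 - <<'E'
from h import *
o=bot.get_obs();print(o["ee_pos"],o["tcp_rot"],o["q"])
P=C(-.0406,.002,.29);print(P,shift(P))
for n in("scene","top"):
    c=bot.camera(n);u=[int(v) for v in proj(c,o["ee_pos"])];print(u)
    im=c["img"][max(u[1]-60,0):u[1]+90,u[0]-75:u[0]+75]
    cv2.imwrite(f"pics/{n}1.png",cv2.resize(im,None,fx=2.6,fy=2.6,interpolation=2))
a,b=cv2.imread("pics/scene1.png"),cv2.imread("pics/top1.png");h=min(len(a),len(b))
cv2.imwrite("pics/p1.png",np.hstack([a[:h],b[:h]]))
E
```

```text
[ 0.47873087 -0.21009582  0.37123502] [-1.79998005e+02 -1.99532748e-03  1.20597716e+02] [-2.36944990e+01  7.30404452e+00  2.88180830e+01  1.11516823e+02
 -4.55382388e-04  3.57077848e+01]
[ 0.47947907 -0.2065501   0.29      ] [0.00266835 0.00245165 0.08123503]
[298, 86]
[391, 236]
```

View pics/p1.png

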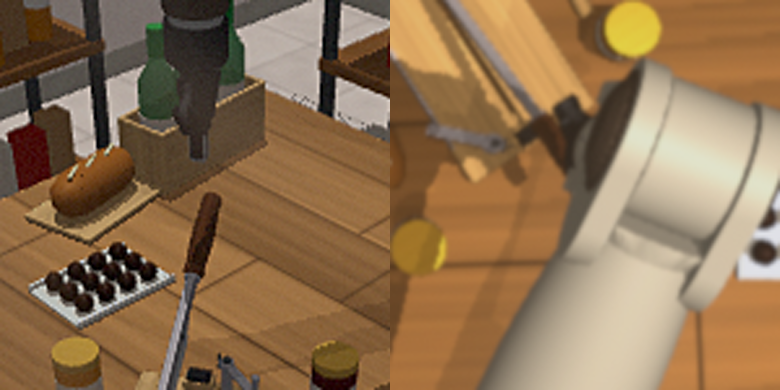

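The left half shows the closed fingertip at (197,155), above the handle at (205,235). The path is clear, so I'll descend.

Emit:
{"op": "play_rows", "data": {"steps": [[[0.003, 0.002, 0.02, 0], [0, 0, 0.02, 0], [0, 0, 0.02, 0], [0, 0, 0.016, 0], [0, 0, 0.004, 0]]]}}

```text
time: 3.22
ee_pos: [0.4771, -0.2079, 0.2886]
tcp_rot: [-179.9, -0.2, 120.6]
wrist_force: [0.0, -0.2, -0.4]
opening: 0.0001
grasp_force: 0.0
```

Emit:
{"op": "play_rows", "data": {"steps": [[[0, 0, 0.003, 0], [0, 0, 0.003, 0], [0, 0, 0.003, 0], [0, 0, 0.003, 0], [0, 0, 0.003, 0]]]}}

```text
time: 3.63
ee_pos: [0.4783, -0.208, 0.2767]
tcp_rot: [180.0, 0.1, 120.6]
wrist_force: [-0.3, -0.2, 3.1]
opening: -0.0005
grasp_force: 1.2
```

```bash
python3 - <<'E'
from h import *
o=bot.get_obs();p=o["ee_pos"];print((p[:2]-O)@X,(p[:2]-O)@Y,p[2])
th=np.radians(np.linspace(28,0,8)); x=.31-.405*np.cos(th)+.015*np.sin(th); z=.07+.405*np.sin(th)+.015*np.cos(th)
print(x,z); print(np.diff(x)/5*1e3,-np.diff(z)/5*1e3)
E
```

```text
-0.04237907690825803 0.001435005402457738 0.27670994047249586
[-0.0405517  -0.05388486 -0.06544521 -0.07517643 -0.0830311  -0.08897097
 -0.09296709 -0.095     ] [0.2733802  0.24843152 0.22261355 0.19605205 0.16887645 0.14121913
 0.11321483 0.085     ]
[-2.66663181 -2.31206971 -1.94624345 -1.57093528 -1.18797368 -0.79922438
 -0.40658135] [4.9897349  5.16359499 5.31229856 5.43512115 5.53146437 5.60085886
 5.64296652]
```

Emit:
{"op": "play_rows", "data": {"steps": [[[0, -0.0027, 0.005, 0], [0, -0.0027, 0.005, 0], [0, -0.0027, 0.005, 0], [0, -0.0027, 0.005, 0], [0, -0.0027, 0.005, 0]]]}}

```text
time: 4.05
ee_pos: [0.4664, -0.2149, 0.2508]
tcp_rot: [180.0, 0.0, 120.6]
wrist_force: [2.2, -0.4, 2.2]
opening: -0.0001
grasp_force: 1.2
```

Emit:
{"op": "play_rows", "data": {"steps": [[[0, -0.0023, 0.0052, 0], [0, -0.0023, 0.0052, 0], [0, -0.0023, 0.0052, 0], [0, -0.0023, 0.0052, 0], [0, -0.0023, 0.0052, 0]]]}}

```text
time: 4.47
ee_pos: [0.4564, -0.2206, 0.2247]
tcp_rot: [180.0, 0.0, 120.6]
wrist_force: [2.6, -1.1, 1.6]
opening: -0.0002
grasp_force: 1.1
```

Emit:
{"op": "play_rows", "data": {"steps": [[[0, -0.002, 0.0053, 0], [0, -0.002, 0.0053, 0], [0, -0.002, 0.0053, 0], [0, -0.002, 0.0053, 0], [0, -0.002, 0.0053, 0]]]}}

```text
time: 4.88
ee_pos: [0.4478, -0.2256, 0.1982]
tcp_rot: [180.0, -0.0, 120.6]
wrist_force: [3.1, 0.7, 1.5]
opening: 0.0004
grasp_force: 1.1
```

Emit:
{"op": "play_rows", "data": {"steps": [[[0, -0.0016, 0.0054, 0], [0, -0.0016, 0.0054, 0], [0, -0.0016, 0.0054, 0], [0, -0.0016, 0.0054, 0], [0, -0.0016, 0.0054, 0]]]}}

```text
time: 5.3
ee_pos: [0.4409, -0.2297, 0.1712]
tcp_rot: [180.0, -0.0, 120.6]
wrist_force: [2.3, 0.8, 1.3]
opening: 0.0001
grasp_force: 1.1
```

Emit:
{"op": "play_rows", "data": {"steps": [[[0, -0.0012, 0.0055, 0], [0, -0.0012, 0.0055, 0], [0, -0.0012, 0.0055, 0], [0, -0.0012, 0.0055, 0], [0, -0.0012, 0.0055, 0]]]}}

```text
time: 5.72
ee_pos: [0.4358, -0.2328, 0.1438]
tcp_rot: [180.0, -0.0, 120.6]
wrist_force: [2.5, 0.4, 1.5]
opening: 0.0001
grasp_force: 1.1
```

Emit:
{"op": "play_rows", "data": {"steps": [[[0, -0.0008, 0.0056, 0], [0, -0.0008, 0.0056, 0], [0, -0.0008, 0.0056, 0], [0, -0.0008, 0.0056, 0], [0, -0.0008, 0.0056, 0]]]}}

```text
time: 6.13
ee_pos: [0.4324, -0.2348, 0.1157]
tcp_rot: [180.0, 0.0, 120.6]
wrist_force: [2.0, 0.1, 2.9]
opening: 0.0
grasp_force: 1.1
```

Emit:
{"op": "play_rows", "data": {"steps": [[[0, -0.0004, 0.005, 0], [0, -0.0004, 0.005, 0], [0, -0.0003, 0.005, 0], [0, -0.0002, 0.005, 0], [0, 0, 0.004, 0]]]}}

```text
time: 6.55
ee_pos: [0.431, -0.2355, 0.0916]
tcp_rot: [-180.0, -0.0, 120.6]
wrist_force: [-0.7, -1.3, 2.5]
opening: 0.0
grasp_force: 1.1
```

Emit:
{"op": "play_rows", "data": {"steps": [[[0, 0, 0.002, 0], [0, 0, 0.0015, 0], [0, 0, 0.0015, 0], [0, 0, 0.001, 0], [0, 0, 0.001, 0]]]}}

```text
time: 6.97
ee_pos: [0.4313, -0.2354, 0.0853]
tcp_rot: [-180.0, -0.0, 120.6]
wrist_force: [-1.7, -0.8, 2.2]
opening: -0.0
grasp_force: 1.0
```

Emit:
{"op": "play_rows", "data": {"steps": [[[0, 0, 0.001, 0], [0, 0, 0.0005, 0], [0, 0, 0.0005, 0], [0, 0, 0.0005, 0], [0, 0, 0, 0]]]}}

```text
time: 7.38
ee_pos: [0.4314, -0.2354, 0.0846]
tcp_rot: [180.0, 0.1, 120.6]
wrist_force: [-7.5, 2.5, 16.4]
opening: 0.0002
grasp_force: 8.4
```

Emit:
{"op": "play_rows", "data": {"steps": [[[0, 0, -0.002, 0], [0, 0, -0.004, 0], [0, 0, -0.015, 0], [0, 0, -0.02, 0], [0, 0, -0.02, 0]]]}}

```text
time: 7.8
ee_pos: [0.4311, -0.2351, 0.144]
tcp_rot: [-180.0, -0.1, 120.6]
wrist_force: [0.3, -1.2, 0.0]
opening: 0.0002
grasp_force: 0.0
```

Emit:
{"op": "play_rows", "data": {"steps": [[[0, 0, -0.02, -0.1], [0, 0, -0.02, -0.1], [0, 0, -0.02, -0.1], [0, 0, 0, -0.1], [0, 0, 0, -0.1]]]}}

```text
time: 8.22
ee_pos: [0.432, -0.2356, 0.2051]
tcp_rot: [180.0, 0.1, 149.5]
wrist_force: [-0.3, 0.2, -0.4]
opening: -0.0
grasp_force: 0.0
```

Emit:
{"op": "play_rows", "data": {"steps": [[[0, 0, 0, -0.1], [0, 0, 0, -0.1], [0, 0, 0, -0.1], [0, 0, 0, 0], [0, 0, 0, 0]]]}}

```text
time: 8.63
ee_pos: [0.4314, -0.2354, 0.2037]
tcp_rot: [180.0, -0.0, 166.3]
wrist_force: [0.6, -0.5, 0.0]
opening: -0.0003
grasp_force: 0.0
```

```bash
python3 - <<'E'
from h import *
o=bot.get_obs();print(o["ee_pos"],o["tcp_rot"],o["q"])
P=C(.033,.123,.205);print(P,shift(P))
ims=[]
for n in("scene","top"):
    c=bot.camera(n);u=[int(v) for v in proj(c,C(.1,.03,.05))];print(n,u)
    cv2.imwrite(f"pics/{n}2.png",c["img"])
    im=c["img"][u[1]-75:u[1]+75,u[0]-75:u[0]+75]
    ims.append(cv2.resize(im,(400,400),interpolation=2))
cv2.imwrite("pics/p2.png",np.hstack(ims))
E
```

```text
[ 0.43139314 -0.23537622  0.20365966] [ 1.79986459e+02 -6.41843684e-03  1.66263754e+02] [-2.86243469e+01 -3.51804127e+00 -1.57703157e+00  9.19506918e+01
  1.14372287e-02 -1.48881011e+01]
[ 0.47934529 -0.06492403  0.205     ] [-0.00610619  0.17696378 -0.0012992 ]
scene [298, 190]
top [342, 203]
```

View pics/p2.png

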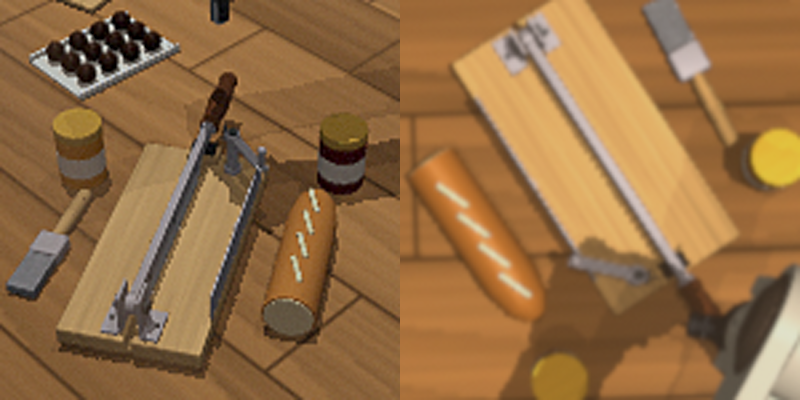

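The arm is down. The catch axis at (638,272) and the peg at (575,260) haven't moved. Next I move to behind the peg.

Emit:
{"op": "play_rows", "data": {"steps": [[[-0.001, 0.0295, 0, 0], [-0.001, 0.0295, 0, 0], [-0.001, 0.0295, 0, 0], [-0.001, 0.0295, 0, 0], [-0.001, 0.0295, 0, 0]]]}}

```text
time: 9.15
ee_pos: [0.4709, -0.0919, 0.2039]
tcp_rot: [180.0, 0.0, 166.3]
wrist_force: [0.4, -0.1, 0.3]
opening: 0.0001
grasp_force: 0.0
```

Emit:
{"op": "play_rows", "data": {"steps": [[[-0.001, 0.0295, 0, 0], [0, 0, 0.03, 0], [0, 0, 0.03, 0], [0, 0, 0.025, 0], [0, 0, 0.015, 0]]]}}

```text
time: 9.57
ee_pos: [0.4776, -0.0643, 0.1009]
tcp_rot: [-180.0, -0.2, 166.3]
wrist_force: [-0.5, 0.7, -0.3]
opening: 0.0001
grasp_force: 0.0
```

```bash
python3 - <<'E'
from h import *
o=bot.get_obs();p=o["ee_pos"];print(p,o["tcp_rot"],(p[:2]-O)@X,(p[:2]-O)@Y)
print(shift(C(.033,.123,.105)))
ims=[]
for n in("scene","top"):
    c=bot.camera(n);u=[int(v) for v in proj(c,C(.045,.09,.1))]
    im=c["img"][u[1]-50:u[1]+50,u[0]-50:u[0]+50]
    ims.append(cv2.resize(im,(400,400),interpolation=2))
cv2.imwrite("pics/p3.png",np.hstack(ims))
E
```

```text
[ 0.4776097  -0.06426265  0.10089336] [-1.79986273e+02 -1.59907206e-01  1.66334550e+02] 0.03186226947427112 0.1244680855882284
[-0.00183124 -0.00023361 -0.00411171]
```

View pics/p3.png

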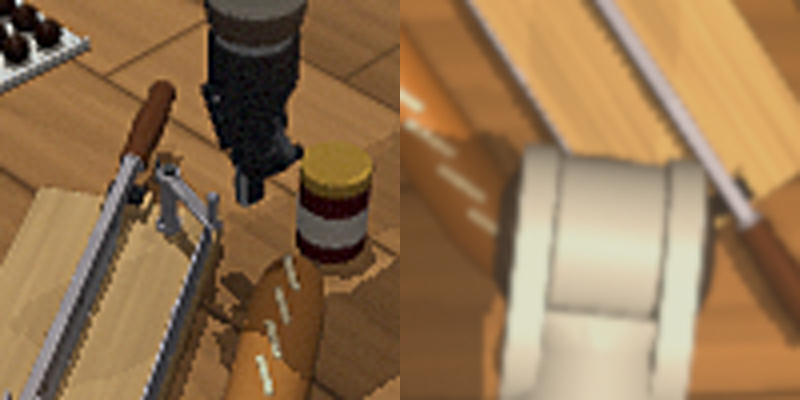

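The scene half shows the tip at (245,200), just outside the peg at (212,210). I'll ease up to the peg, then sweep round the post.

Emit:
{"op": "play_rows", "data": {"steps": [[[-0.005, 0, -0.003, 0], [-0.005, 0, 0, 0], [-0.005, 0, 0, 0], [-0.004, 0, 0, 0], [-0.003, 0, 0, 0]]]}}

```text
time: 10.08
ee_pos: [0.501, -0.0702, 0.1075]
tcp_rot: [180.0, 0.1, 166.4]
wrist_force: [-0.3, 0.1, 1.0]
opening: 0.0004
grasp_force: 0.4
```

Emit:
{"op": "play_rows", "data": {"steps": [[[-0.0045, 0.0008, 0, 0.06], [-0.0045, 0.0008, 0, 0.06], [-0.0045, 0.0008, 0, 0.06], [-0.0045, 0.0008, 0, 0.06], [-0.0045, 0.0008, 0, 0.06]]]}}

```text
time: 10.5
ee_pos: [0.5228, -0.0742, 0.107]
tcp_rot: [-180.0, -0.0, 149.1]
wrist_force: [-1.2, -0.7, -0.1]
opening: -0.0002
grasp_force: 0.4
```

```bash
cat > st.py <<'E'
from h import *
def st():
    o=bot.get_obs();p=o["ee_pos"];q=np.array([(p[:2]-O)@X-.005,(p[:2]-O)@Y-.045])
    tx=np.radians(o["tcp_rot"][2]);t=-np.array([np.cos(tx),np.sin(tx)])
    t=np.array([t@X,t@Y]);r=np.array([-t[1],t[0]])
    print("z",p[2],"tip rel axis r,t:",q@r,q@t,"tool's catch angle",-np.degrees(np.arctan2(r[1],r[0])),"F r,t",[(o["wrist_force"][:2]@X)*v[0]+(o["wrist_force"][:2]@Y)*v[1] for v in(r,t)])
st()
E
python3 st.py
```

```text
z 0.106968709739556 tip rel axis r,t: 0.07544537915767377 -0.01402045037752407 tool's catch angle -27.697262811964116 F r,t [np.float64(-1.1853397884426844), np.float64(-0.6648728462109234)]
```

Emit:
{"op": "play_rows", "data": {"steps": [[[-0.0045, 0.0008, 0, 0.06], [-0.0045, 0.0008, 0, 0.06], [-0.0045, 0.0008, 0, 0.06], [-0.0045, 0.0008, 0, 0.06], [-0.0045, 0.0008, 0, 0.06]]]}}

```text
time: 10.92
ee_pos: [0.5429, -0.0847, 0.1069]
tcp_rot: [-180.0, -0.0, 131.9]
wrist_force: [-1.3, -1.0, 0.5]
opening: -0.0002
grasp_force: 0.4
```

Emit:
{"op": "play_rows", "data": {"steps": [[[-0.0045, 0.0008, 0, 0.06], [-0.0045, 0.0008, 0, 0.06], [-0.0045, 0.0008, 0, 0.06], [-0.0045, 0.0008, 0, 0.06], [-0.0045, 0.0008, 0, 0.06]]]}}

```text
time: 11.33
ee_pos: [0.5591, -0.1008, 0.1068]
tcp_rot: [-180.0, -0.0, 114.7]
wrist_force: [-0.9, -0.2, -0.6]
opening: 0.0002
grasp_force: 0.4
```

```bash
python3 st.py
```

```text
z 0.10682380608505583 tip rel axis r,t: 0.07620311751004102 -0.014864902448407234 tool's catch angle 6.6761484450917505 F r,t [np.float64(-0.9432157475087374), np.float64(-0.1802843267030444)]
```

Emit:
{"op": "play_rows", "data": {"steps": [[[-0.0045, 0.0007, 0, 0.06], [-0.0045, 0.0007, 0, 0.06], [-0.0045, 0.0007, 0, 0.06], [-0.0045, 0.0007, 0, 0.06], [-0.0045, 0.0007, 0, 0.06]]]}}

```text
time: 11.75
ee_pos: [0.5693, -0.121, 0.1068]
tcp_rot: [-180.0, -0.0, 97.5]
wrist_force: [-0.1, 1.0, 0.7]
opening: 0.0001
grasp_force: 0.4
```

Emit:
{"op": "play_rows", "data": {"steps": [[[-0.0045, 0.0007, 0, 0.06], [-0.0045, 0.0007, 0, 0.06], [-0.0045, 0.0007, 0, 0.06], [-0.0045, 0.0007, 0, 0.06], [-0.0045, 0.0007, 0, 0.06]]]}}

```text
time: 12.17
ee_pos: [0.5731, -0.1434, 0.1068]
tcp_rot: [-180.0, -0.0, 80.3]
wrist_force: [-0.2, 0.7, 0.7]
opening: -0.0001
grasp_force: 0.4
```

Emit:
{"op": "play_rows", "data": {"steps": [[[-0.0045, 0.0007, 0, 0.06], [-0.0045, 0.0007, 0, 0.06], [-0.0045, 0.0007, 0, 0.06], [-0.0045, 0.0007, 0, 0.06], [-0.0045, 0.0007, 0, 0.06]]]}}

```text
time: 12.58
ee_pos: [0.5701, -0.1659, 0.1068]
tcp_rot: [-180.0, -0.0, 63.1]
wrist_force: [-0.4, 1.2, -0.2]
opening: 0.0002
grasp_force: 0.4
```

```bash
python3 st.py; python3 - <<'E'
from h import *
ims=[]
for n in("scene","top"):
    c=bot.camera(n);u=[int(v) for v in proj(c,C(.03,.03,.1))]
    im=c["img"][u[1]-50:u[1]+50,u[0]-50:u[0]+50]
    ims.append(cv2.resize(im,(400,400),interpolation=2))
cv2.imwrite("pics/p4.png",np.hstack(ims))
E
```

```text
z 0.1068183536357091 tip rel axis r,t: 0.07502114164670348 -0.01584053120097451 tool's catch angle 58.24204659784711 F r,t [np.float64(-0.8878226244273988), np.float64(-0.9333304884211574)]
```

View pics/p4.png

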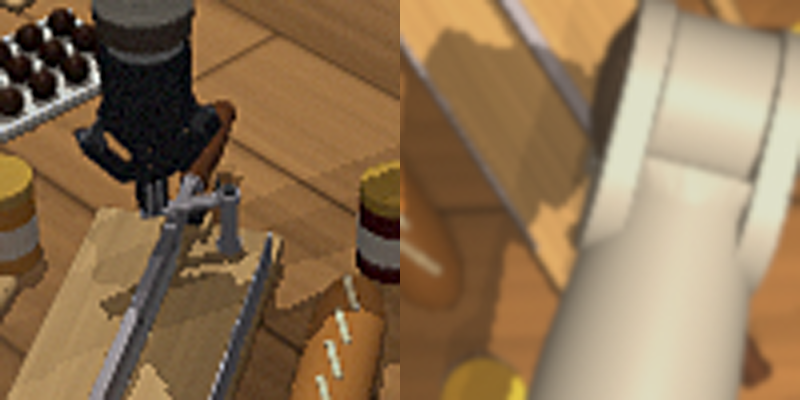

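The bar now crosses over the arm from the post (228,190) to about (165,208), with the finger at (150,195). About 30° remain.

Emit:
{"op": "play_rows", "data": {"steps": [[[-0.0045, 0.0008, 0, 0.06], [-0.0045, 0.0008, 0, 0.06], [-0.0045, 0.0008, 0, 0.06], [-0.0045, 0.0008, 0, 0.06], [-0.0045, 0.0008, 0, 0.06]]]}}

```text
time: 13.1
ee_pos: [0.561, -0.1865, 0.1069]
tcp_rot: [-180.0, -0.0, 46.1]
wrist_force: [0.5, 1.3, 0.5]
opening: 0.0001
grasp_force: 0.4
```

Emit:
{"op": "play_rows", "data": {"steps": [[[-0.0034, 0.0006, 0, 0.045], [-0.003, 0.0006, 0, 0.04], [-0.003, 0.0006, 0, 0.04], [-0.0023, 0.0004, 0, 0.03], [-0.0015, 0.0003, 0, 0.02]]]}}

```text
time: 13.52
ee_pos: [0.5528, -0.1972, 0.1069]
tcp_rot: [-180.0, -0.0, 36.1]
wrist_force: [0.9, 1.1, 0.0]
opening: -0.0002
grasp_force: 0.4
```

```bash
python3 st.py
```

```text
z 0.10687282434025157 tip rel axis r,t: 0.07476643286275704 -0.01577270206611134 tool's catch angle 85.25537512479723 F r,t [np.float64(-0.33785123868659717), np.float64(-1.3891537634892313)]
```

Emit:
{"op": "play_rows", "data": {"steps": [[[-0.0015, 0.0003, 0, 0.02], [-0.0015, 0.0003, 0, 0.02], [-0.0015, 0.0003, 0, 0.02], [-0.001, 0.0001, 0, 0.01], [-0.0008, 0, 0, 0]]]}}

```text
time: 13.93
ee_pos: [0.5497, -0.2006, 0.107]
tcp_rot: [-180.0, -0.2, 32.1]
wrist_force: [11.3, 8.4, -2.4]
opening: -0.0001
grasp_force: 7.0
```

```bash
python3 st.py
```

```text
z 0.1070302712137496 tip rel axis r,t: 0.07466444980041623 -0.016502644020324322 tool's catch angle 89.28164616230222 F r,t [np.float64(-1.1105939921962755), np.float64(-14.048199028716892)]
```

At the stop, with 14 N. I'll back off along the push line, rise and move clear.

Emit:
{"op": "play_rows", "data": {"steps": [[[0.002, 0, 0, 0], [0.008, 0, 0, 0], [0.015, 0, 0, 0], [0.005, 0, 0, 0], [0, 0, 0, 0]]]}}

```text
time: 14.35
ee_pos: [0.5742, -0.1852, 0.1065]
tcp_rot: [-180.0, 0.0, 32.1]
wrist_force: [-0.1, -1.3, -0.9]
opening: -0.0003
grasp_force: 0.0
```

Emit:
{"op": "play_rows", "data": {"steps": [[[0, 0, -0.025, 0], [0, 0, -0.035, 0], [0, 0, -0.035, 0], [0, 0, -0.035, 0], [0, 0, -0.035, 0]]]}}

```text
time: 14.77
ee_pos: [0.5727, -0.1859, 0.2735]
tcp_rot: [180.0, 0.0, 32.1]
wrist_force: [0.5, -1.2, 0.9]
opening: 0.0001
grasp_force: 0.0
```

Emit:
{"op": "play_rows", "data": {"steps": [[[0, 0.035, 0, 0], [0, 0.035, 0, 0], [0, 0.035, 0, 0], [0, 0.035, 0, 0], [0, 0.035, 0, 0]]]}}

```text
time: 15.18
ee_pos: [0.6622, -0.3288, 0.2717]
tcp_rot: [180.0, 0.0, 32.0]
wrist_force: [0.9, 1.2, 1.0]
opening: 0.0
grasp_force: 0.0
```

Emit:
{"op": "play_rows", "data": {"steps": [[[0, 0.02, 0, 0], [0, 0.02, 0, 0], [0, 0, 0, 0], [0, 0, 0, 0], [0, 0, 0, 0]]]}}

```text
time: 15.6
ee_pos: [0.677, -0.3561, 0.2695]
tcp_rot: [179.5, -0.3, 32.1]
wrist_force: [0.4, 0.7, 0.5]
opening: 0.0002
grasp_force: 0.0
```

```bash
python3 - <<'E'
from h import *
ims=[]
for n in("scene","top"):
    c=bot.camera(n);u=[int(v) for v in proj(c,C(.08,.02,.08))];print(n,u)
    im=c["img"][u[1]-60:u[1]+60,u[0]-60:u[0]+60]
    ims.append(cv2.resize(im,(400,400),interpolation=2))
    print([[round((v-(w-60))/.3) for v,w in zip(proj(c,P),u)] for P in (C(.005,.045,.096),C(.005,-.03,.127),C(-.095,0,.085))])
cv2.imwrite("pics/p5.png",np.hstack(ims)); print(bot.get_obs()["ee_pos"],bot.get_obs()["time"])
E
```

```text
scene [297, 180]
[[241, 149], [173, 116], [224, 98]]
top [349, 206]
[[224, 284], [296, 239], [323, 348]]
[ 0.67710798 -0.3555774   0.27085102] 15.7
```

View pics/p5.png

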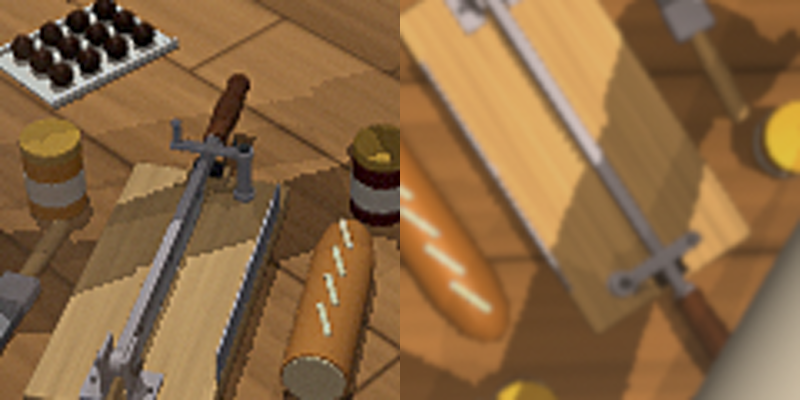

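The bar lies square across the lowered arm, from the post at (622,284) to the peg at (692,240), which matches the predicted closed position within about 4 crop pixels. The bystanders are in place and the robot is clear.

```bash
python3 -c "
from workcell import bot
print(bot.job_done())"
```

```text
the job is handed in; nothing more can be done
None
```

I pushed the blade arm down onto its block, swung the catch square across it against its stop, and handed the job in at about 16 s; the final pictures showed both in place and nothing else moved, but no verdict came back.

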